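# Nest the measuring cups in their drawer tray

## Task

Put the four measuring cups away in the square bamboo tray as one nest, one at a time from the largest to the smallest: the large blue cup upright on the tray's floor, then the green one inside it, the yellow one inside the green and the red one inside the yellow, each let go fully home and upright before the next. Their handles may point any way. Leave the other things on the worktop standing where they are.

Things in the scene. Friction and masses are not known exactly. Their poses are not given: they have to be found in the camera images.
- cup_large: The large blue plastic measuring cup, open and upright: 92 mm across outside at the rim, 84 mm at the foot, 46 mm high; wall 3 mm, bottom 4 mm thick. Origin: centre of the underside; z up; +x out along its flat level handle, 13 mm wide (y), 5 mm thick, top flush with the rim (z 41 to 46 mm), from the wall to 60 mm past the rim (x 46 to 106 mm). Grip the handle across its width from above.
- cup_medium: The medium green plastic measuring cup, open and upright: 75 mm across outside at the rim, 67 mm at the foot, 50 mm high; wall 3 mm, bottom 4 mm thick. Origin: centre of the underside; z up; +x out along its flat level handle, 13 mm wide (y), 5 mm thick, top flush with the rim (z 45 to 50 mm), from the wall to 60 mm past the rim (x 37.5 to 97.5 mm). Grip the handle across its width from above.
- cup_small: The small yellow plastic measuring cup, open and upright: 59 mm across outside at the rim, 52 mm at the foot, 54 mm high; wall 3 mm, bottom 4 mm thick. Origin: centre of the underside; z up; +x out along its flat level handle, 13 mm wide (y), 5 mm thick, top flush with the rim (z 49 to 54 mm), from the wall to 60 mm past the rim (x 29.5 to 89.5 mm). Grip the handle across its width from above.
- cup_tiny: The tiny red plastic measuring cup, open and upright: 44 mm across outside at the rim, 38 mm at the foot, 58 mm high; wall 3 mm, bottom 4 mm thick. Origin: centre of the underside; z up; +x out along its flat level handle, 13 mm wide (y), 5 mm thick, top flush with the rim (z 53 to 58 mm), from the wall to 60 mm past the rim (x 22 to 82 mm). Grip the handle across its width from above.
- tray: Empty square bamboo drawer tray fixed on the worktop, 150 x 150 mm outside, 20 mm high, walls 6 mm (138 mm square inside), floor 6 mm thick. Origin: centre of its underside; x and y along its sides, z up.
- ramekin: White china ramekin (open round dish), 80 mm across, 42 mm high; not part of the job. Origin: centre of its underside.
- mug: Blue china mug, 80 mm across, 88 mm high, with a handle on its +y side; not part of the job. Origin: centre of its underside.
- honey_jar: Amber jar with a brass lid, 64 mm across, 85 mm high; not part of the job. Origin: centre of its underside.
- baking_tin: Round tin with a red label, 68 mm across, 80 mm high; not part of the job. Origin: centre of its underside.
- egg_cup: Dark wooden egg cup, 46 mm across, 58 mm high; not part of the job. Origin: centre of its underside.
Not all that is in view belongs to the job. Leave any pink or purple look-alike of the cup_small alone.

How it is judged (in metres and radians):
On the way, in this order (a step that is already met when the one before it is completed fails the run):
1. the large blue cup stands upright on the floor of the tray, let go (x of cup_large in the frame of tray between -0.03 and 0.03 m and y of cup_large in the frame of tray between -0.03 and 0.03 m and z of cup_large in the frame of tray between 0.002 and 0.011 m and angle between cup_large's own z axis and vertical below 0.12 rad and contact force between the fingers and cup_large below 0.2 N), for 0.2 s.
2. the medium green cup sits home inside the large one, let go (horizontal distance between cup_medium and cup_large below 0.01 m and z of cup_medium in the frame of cup_large between 0.001 and 0.008 m and angle between cup_medium's own z axis and vertical below 0.12 rad and contact force between the fingers and cup_medium below 0.2 N), for 0.2 s.
3. the small yellow cup sits home inside the medium one, let go (horizontal distance between cup_small and cup_medium below 0.01 m and z of cup_small in the frame of cup_medium between 0.001 and 0.008 m and angle between cup_small's own z axis and vertical below 0.12 rad and contact force between the fingers and cup_small below 0.2 N), for 0.2 s.
4. the tiny red cup sits home inside the small one, let go (horizontal distance between cup_tiny and cup_small below 0.01 m and z of cup_tiny in the frame of cup_small between 0.001 and 0.008 m and angle between cup_tiny's own z axis and vertical below 0.12 rad and contact force between the fingers and cup_tiny below 0.2 N), for 0.2 s.
At the end, for the whole second after the job is handed in: The large cup stands on the tray's floor, its centre within 30 mm of the tray's centre along each side; each smaller cup stands on the bottom of the next larger one (its underside 1 to 8 mm above that cup's underside, centres within 10 mm); all are upright to 0.12 rad, let go and at rest (x of cup_large in the frame of tray between -0.03 and 0.03 m and y of cup_large in the frame of tray between -0.03 and 0.03 m and z of cup_large in the frame of tray between 0.002 and 0.011 m and angle between each of cup_large, cup_medium, cup_small, cup_tiny's own z axis and vertical below 0.12 rad and linear speed of each of cup_large, cup_medium, cup_small, cup_tiny below 0.02 m/s and angular speed of each of cup_large, cup_medium, cup_small, cup_tiny below 0.2 rad/s and horizontal distance between cup_medium and cup_large below 0.01 m and z of cup_medium in the frame of cup_large between 0.001 and 0.008 m and horizontal distance between cup_small and cup_medium below 0.01 m and z of cup_small in the frame of cup_medium between 0.001 and 0.008 m and horizontal distance between cup_tiny and cup_small below 0.01 m and z of cup_tiny in the frame of cup_small between 0.001 and 0.008 m); the robot touches nothing.
It fails at once if the ramekin is shifted by more than 30 mm or tipped over (distance of ramekin from where it was at the start of the episode above 0.03 m or angle between ramekin's own z axis and vertical above 0.5 rad).
It fails at once if the mug is shifted by more than 30 mm or tipped over (distance of mug from where it was at the start of the episode above 0.03 m or angle between mug's own z axis and vertical above 0.5 rad).
It fails at once if the honey jar is shifted by more than 30 mm or tipped over (distance of honey_jar from where it was at the start of the episode above 0.03 m or angle between honey_jar's own z axis and vertical above 0.5 rad).
It fails at once if the baking tin is shifted by more than 30 mm or tipped over (distance of baking_tin from where it was at the start of the episode above 0.03 m or angle between baking_tin's own z axis and vertical above 0.5 rad).
It fails at once if the egg cup is shifted by more than 30 mm or tipped over (distance of egg_cup from where it was at the start of the episode above 0.03 m or angle between egg_cup's own z axis and vertical above 0.5 rad).
It also fails if it takes over 99 s, if anything falls off the work surface, if the arm or the gripper's body presses on something with over 40 N, if the wrist force passes 120 N, or if a joint passes its speed limit or range.

## Robot

A 7-joint arm with a two-finger parallel gripper is mounted at the origin on the work surface. World frame = base frame: x ahead of the robot, y to its left, z up, the work surface at z = 0. Lengths are in mm, angles in rad, forces in N, time in s.
With the tool pointing down it reaches from about 400 to 850 mm from the base axis. Payload 4.5 kg.
Tool frame: the origin (TCP) lies midway between the tips of the shut fingers; the grasp point (between the pads) lies robot.tcp_to_grasp behind it (robot.tcp_to_grasp is the distance from the TCP to the grasp point, in mm); z points along the fingers, y is the direction in which the jaws open and shut (so a half turn about z gives the same grasp; the last joint's range is limited). The gripper opens to 88 mm and grips with 3 to 60 N. Pads are 18 mm wide; open, the fingers measure 123 mm over their backs; the gripper's body (75 mm by 187 mm) begins 45 mm behind the grasp point.
Start: joints at [-1.306, 0.689, -0.195, 1.565, 0.157, 0.902, -0.215], TCP at [142.951, 608.456, 238.743] pointing down, gripper open.
Joint ranges: [-3.01, 3.01], [-0.46, 2.08], [-1.47, 1.51], [0.13, 2.56], [-1, 4.14], [0.04, 2.09], [-2.66, 2.66]. Speed limits (rad/s): [2.57, 2.57, 3.14, 3.14, 3.14, 3.14, 3.14].

## Interface

Orientations are given as a rotation vector (axis times angle).
In Python, from workcell import robot gives the robot as it stands.
- The arm moves only by the shell command python3 -m handwheel 'ROWS' [OPENING] [FORCE]. ROWS is JSON, one flat list of numbers, 4 for each row, row after row: the shift along the world's x, y, z in units of 50 mm (1.0 is 50 mm), then the turn about the world's z in units of 8 degrees (1.0 is 8 degrees). In form: [x, y, z, spin, x, y, z, spin, ...]. A call has 1 to 10 rows; each row shifts and turns the commanded pose from where the row before left it; what a row does not reach is not made up. A row lasts 1/8 s, in which the tool goes at most 62.5 mm and 10.7 degrees, less where a joint would pass 70% of its speed; a pose out of reach is approached as far as the arm can. A call is refused whole if a number of a shift passes 1 or a number of a turn 1, either way. A call with a gripper value outside its range is refused whole. OPENING is the closure, from -1 (fully open) to 1 (shut), so that 0 is half open, set as the call begins (- or left out, the last holds). The fingers move at their own pace and stop on an object; FORCE is the grip in N (left out, the last holds). Time passes only in rows, so rows that do not move let the fingers close. It gives the time, the measured TCP pose, the force and the opening at its end, in the units of the state.
- robot.state(): the state, without advancing time (a new reading comes with each control period).
- robot.capture(name): name is "scene" or "top"; returns the picture (384x512x3 uint8, red, green, blue); there is no depth.
- robot.camera_params(name): a dict with "fovy" (degrees; the focal length in pixels is half the picture's height over the tangent of half this angle, whatever the lens; pixels are square), "cx", "cy" (the principal point, pixels), "dist_coeffs" ([k1, k2, p1, p2, k3] as OpenCV has them; the pictures are not rectified), "R" (3x3) and "t" (3): a world point X has camera coordinates R X + t. Camera axes: x right, y down, z forward; pixel columns grow to the right and rows downward; lengths in mm; the calibration is good to about 2 mm. A picture is of the moment at which its call begins. camera_params takes no time and is no camera call.
- robot.job_done(): hands the job in, once; it reports no verdict.
The state is a dict: "t": time; "joint_pos": joint angles; "qd": joint speeds; "effort": joint torques, N m; "ee_pos": TCP position; "tool_rot": TCP orientation; "ft_force": force on the tool from outside, world axes, zero at the start; "torque": the same for the moment, N m; "grip_width": finger opening in mm.
Only numpy, scipy, OpenCV 4.12 (cv2) and the standard library are available. Lean on these libraries where they do the work, as an engineer would, in place of code of your own. Each camera call takes 0.05 s, during which the arm holds its last target. There are 200 camera calls.

## Working session

There is one attempt and no reset: what is moved stays moved. The work goes in short steps, Python scripts to look and compute and a shell command to move; the robot and the scene stay as the last step left them, time stands still between calls to the robot, and variables do not carry over. Pictures are saved under pics/ and viewed, about 12 in all and at most 16, crops included, and the job is handed in when it is done.

```bash
mkdir -p pics
python3 - <<'E'
from workcell import robot
import cv2,numpy as np
for n in("scene","top"):
    im=robot.capture(n); cv2.imwrite(f"pics/{n}0.png",cv2.cvtColor(im,cv2.COLOR_RGB2BGR))
    p=robot.camera_params(n); print(n,{k:np.round(v,3).tolist() for k,v in p.items()})
s=robot.state(); print(s['t'],s['ee_pos'],s['tool_rot'],s['grip_width'],robot.tcp_to_grasp)
E
for n in scene top; do python3 -c "
import cv2;im=cv2.imread('pics/${n}0.png');cv2.imwrite('pics/${n}0b.png',cv2.resize(im,None,fx=1.5,fy=1.5,interpolation=cv2.INTER_CUBIC))"; done
```

```text
scene {'fovy': 57.574, 'cx': 253.231, 'cy': 191.138, 'dist_coeffs': [0.006, 0.0, 0.0, 0.0, 0.0], 'R': [[-0.26, 0.965, 0.015], [0.74, 0.209, -0.639], [-0.62, -0.156, -0.769]], 't': [163.173, -357.587, 1480.104]}
top {'fovy': 55.725, 'cx': 250.183, 'cy': 195.175, 'dist_coeffs': [-0.064, 0.0, 0.0, 0.0, 0.0], 'R': [[-0.013, -1.0, -0.015], [-0.981, 0.016, -0.195], [0.195, 0.012, -0.981]], 't': [7.933, 509.863, 1076.713]}
0.1 [142.89288531 607.86125249 237.98824471] [-3.61691608e-01 -3.12063383e+00  2.62585492e-03] 88.2969331561266 18.700000000000003
```

View pics/scene0b.png

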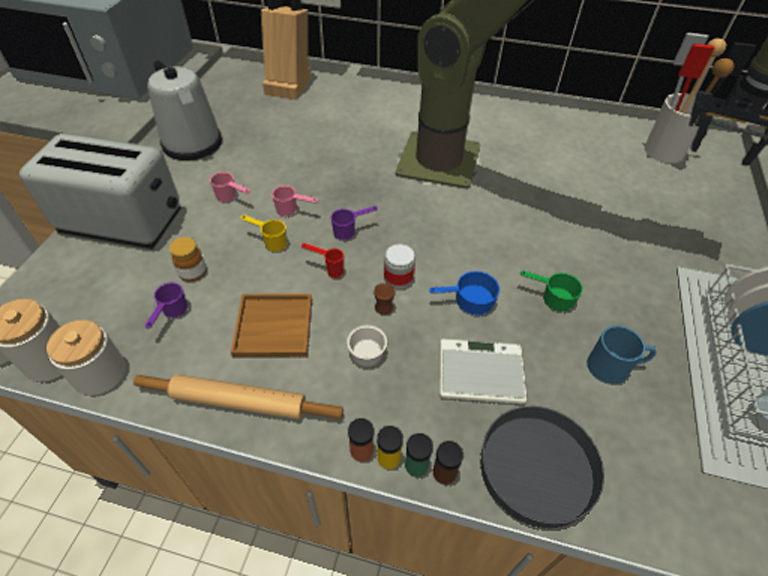

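View pics/top0b.png

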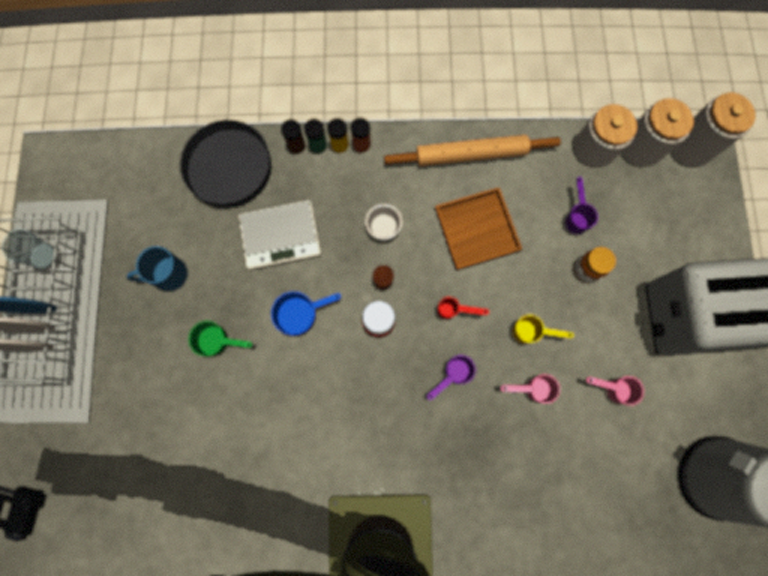

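The candidates in the top view (768-wide picture) are blue (294,314), green (209,340), yellow (529,329) and red (448,308). The look-alikes are purple (459,370) and (581,219), and pink (544,389) and (628,390). Only the first four have the colours named in the task, and the blue mug at (155,265) has no flat handle. The tray centre is at about (478,229). Next I'll fit silhouettes of the known models in both cameras.

```bash
cat > h.py <<'E'
from workcell import robot
import cv2,numpy as np
from scipy.optimize import minimize
C={'L':(46,42,46),'M':(37.5,33.5,50),'S':(29.5,26,54),'T':(22,19,58)}  # rim r, foot r, h
HUE={'L':(105,125),'M':(50,85),'S':(22,35),'T':None}
def cam(n):
    p=robot.camera_params(n);f=192/np.tan(np.radians(p['fovy'])/2)
    K=np.array([[f,0,p['cx']],[0,f,p['cy']],[0,0,1.]])
    return K,np.array(p['dist_coeffs'],float),np.array(p['R'],float),np.array(p['t'],float)
def proj(n,X):
    K,d,R,t=cam(n);return cv2.projectPoints(np.array(X,float).reshape(-1,1,3),cv2.Rodrigues(R)[0],t,K,d)[0].reshape(-1,2)
def ray(n,uv,z):
    K,d,R,t=cam(n);q=cv2.undistortPoints(np.array(uv,float).reshape(-1,1,2),K,d).reshape(-1,2)
    q=np.c_[q,np.ones(len(q))]@R;o=-R.T@t;return o+q*((z-o[2])/q[:,2:])
def mask(im,c):
    h,s,v=[a.astype(int) for a in cv2.split(cv2.cvtColor(im,cv2.COLOR_RGB2HSV))]
    m=((h<8)|(h>174)) if HUE[c] is None else (h>=HUE[c][0])&(h<=HUE[c][1])
    return (m&(s>(165 if c!='M' else 130))&(v>50)).astype(np.uint8)
def render(n,c,x,y,yaw,z0=0,up=4):
    r,rf,h=C[c];a=np.linspace(0,2*np.pi,40);o=np.array([x,y,z0])
    ring=lambda r,z:np.c_[r*np.cos(a),r*np.sin(a),0*a+z]+o
    e=np.array([np.cos(yaw),np.sin(yaw),0]);w=np.array([-e[1],e[0],0])*6.5
    im=np.zeros((384*up,512*up),np.uint8)
    P=lambda X:np.round((proj(n,X)+.5)*up*16).astype(np.int32)
    cv2.fillConvexPoly(im,cv2.convexHull(P(np.r_[ring(r,h),ring(rf,0)])),255,shift=4)
    hd=np.array([o+e*s+w*k+[0,0,z] for s in(r-4,r+60) for k in(-1,1) for z in(h-5,h)])
    cv2.fillConvexPoly(im,cv2.convexHull(P(hd)),255,shift=4)
    return cv2.resize(im,(512,384),interpolation=cv2.INTER_AREA)/255.
def fit(c,x0,ims,cams,z0=0,half=60):
    M={}
    for n in cams:
        u,v=proj(n,[[*x0[:2],z0+40]])[0].astype(int);w=np.zeros((384,512));w[max(0,v-half):v+half,max(0,u-half):u+half]=1
        M[n]=(mask(ims[n],c)*w)
    f=lambda p:sum(np.abs(render(n,c,p[0],p[1],p[2]/50,z0)-M[n]).sum() for n in cams)
    s=np.array([x0[0],x0[1],x0[2]*50]);
    for k in(15,4): s=minimize(f,s,method='Nelder-Mead',options=dict(initial_simplex=s+k*np.r_[[[0,0,0]],np.eye(3)],maxfev=110)).x
    return np.round([s[0],s[1],np.degrees(s[2]/50)],1),round(f(s),1),sum(M[n].sum() for n in cams)
E
python3 - <<'E'
from h import *
ims={n:cv2.cvtColor(cv2.imread(f"pics/{n}0.png"),cv2.COLOR_BGR2RGB) for n in("scene","top")}
px={'L':(294,314,336,298),'M':(209,340,251,346),'S':(529,329,571,335),'T':(448,308,486,313)}
for c,p in px.items():
    a,b=ray('top',np.array([p[:2],p[2:]])/1.5-.5*0,C[c][2])[:,:2];yaw=np.arctan2(*(b-a)[::-1])
    print(c,a.round(),'L',np.linalg.norm(b-a).round(),fit(c,(*a,yaw),ims,['top']),fit(c,(*a,yaw),ims,['scene']))
t=ray('top',np.array([(435,206),(500,189),(521,246),(456,268)])/1.5,20);print('tray',t.round(1).tolist(),t.mean(0))
t=ray('scene',np.array([(240,294),(312,294),(307,355),(232,355)])/1.5,15);print('tray',t.round(1).tolist(),t.mean(0))
for n,p,z in(('mug',(155,265),88),('ram',(384,222),42),('egg',(383,275),58),('tin',(379,317),80),('honey',(600,262),85),('purple',(459,370),54),('pink',(544,389),54),('pan',(226,163),20)): print(n,ray('top',np.array([p])/1.5,z)[0].round())
im=ims['top'][170:250,110:400];cv2.imwrite('pics/crop1.png',cv2.cvtColor(cv2.resize(im,None,fx=2.7,fy=2.7,interpolation=2),cv2.COLOR_RGB2BGR))
E
```

```text
L [469. 169.] L 93.0 (array([472.3, 172.8, -70.6]), np.float64(120.9), np.float64(681.0)) (array([470.6, 175. , -69.7]), np.float64(99.3), np.float64(681.0))
M [417. 344.] L 89.0 (array([422. , 351.3, -99.4]), np.float64(133.5), np.float64(467.0)) (array([418.6, 354.4, -97.8]), np.float64(80.0), np.float64(535.0))
S [ 429. -312.] L 87.0 (array([ 431. , -312.8, -100.6]), np.float64(60.0), np.float64(391.0)) (array([ 431.1, -313. , -101.7]), np.float64(51.3), np.float64(328.0))Traceback (most recent call last):
  File "<stdin>", line 6, in <module>
  File "h.py", line 36, in fit
    for k in(15,4): s=minimize(f,s,method='Nelder-Mead',options=dict(initial_simplex=s+k*np.r_[[[0,0,0]],np.eye(3)],maxfev=110)).x
                      ~~~~~~~~^^^^^^^^^^^^^^^^^^^^^^^^^^^^^^^^^^^^^^^^^^^^^^^^^^^^^^^^^^^^^^^^^^^^^^^^^^^^^^^^^^^^^^^^^^^^^^^^^^
    res = _minimize_neldermead(fun, x0, args, callback, bounds=bounds,
                               **options)
    fsim[j] = func(sim[j])
              ~~~~^^^^^^^^
    fx = function(np.copy(x), *(wrapper_args + args))
  File "h.py", line 34, in <lambda>
[... 305 characters left out ...]
                 ~~~~~~^^^^^^^^^^^^^^^^^^^^^^^^^^
  File "h.py", line 25, in render
    cv2.fillConvexPoly(im,cv2.convexHull(P(np.r_[ring(r,h),ring(rf,0)])),255,shift=4)
                                         ~^^^^^^^^^^^^^^^^^^^^^^^^^^^^^
  File "h.py", line 24, in <lambda>
    P=lambda X:np.round((proj(n,X)+.5)*up*16).astype(np.int32)
                         ~~~~^^^^^
  File "h.py", line 11, in proj
    K,d,R,t=cam(n);return cv2.projectPoints(np.array(X,float).reshape(-1,1,3),cv2.Rodrigues(R)[0],t,K,d)[0].reshape(-1,2)
            ~~~^^^
  File "h.py", line 7, in cam
    p=robot.camera_params(n);f=192/np.tan(np.radians(p['fovy'])/2)
ValueError: time passes only in moves, steps and waits
```

```bash
sed -i 's/^def cam(n)/from functools import lru_cache\n@lru_cache\ndef cam(n)/' h.py
python3 - <<'E'
from h import *
ims={n:cv2.cvtColor(cv2.imread(f"pics/{n}0.png"),cv2.COLOR_BGR2RGB) for n in("scene","top")}
px={'L':(294,314,336,298),'M':(209,340,251,346),'S':(529,329,571,335),'T':(448,308,486,313)}
t=ray('top',np.array([(435,206),(500,189),(521,246),(456,268)])/1.5,20);print('tray',t.round(1).tolist(),t.mean(0))
t=ray('scene',np.array([(240,294),(312,294),(307,355),(232,355)])/1.5,15);print('tray',t.round(1).tolist(),t.mean(0))
for n,p,z in(('mug',(155,265),88),('ram',(384,222),42),('egg',(383,275),58),('tin',(379,317),80),('honey',(600,262),85),('purple',(459,370),54),('pink',(544,389),54),('pan',(226,163),20)): print(n,ray('top',np.array([p])/1.5,z)[0].round())
for c,p in px.items():
    a,b=ray('top',np.array([p[:2],p[2:]])/1.5-.5*0,C[c][2])[:,:2];yaw=np.arctan2(*(b-a)[::-1])
    r=[fit(c,(*a,yaw),ims,[n]) for n in("top","scene")];print(c,r)
    for i,n in enumerate(("top","scene")):
        q=render(n,c,*r[i][0][:2],np.radians(r[i][0][2]));cn=cv2.findContours((q>.5).astype(np.uint8),0,cv2.CHAIN_APPROX_NONE)[0]
        u,v=proj(n,[[*r[i][0][:2],40]])[0].astype(int)
        k=ims[n][v-35:v+35,u-45:u+45].copy();k=cv2.resize(k,None,fx=4,fy=4,interpolation=2)
        cv2.polylines(k,[((cn[0]-[u-45,v-35])*4+2).astype(np.int32)],True,(255,255,255),1)
        if i==0: row=k
        else: row=np.vstack([row,k])
    out=row if c=='L' else np.hstack([out,row])
out=cv2.resize(out,(800,int(out.shape[0]*800/out.shape[1])),interpolation=cv2.INTER_AREA)
cv2.imwrite('pics/crop1.png',cv2.cvtColor(out,cv2.COLOR_RGB2BGR))
E
```

```text
tray [[708.1, -133.1, 20.0], [745.7, -278.6, 20.0], [614.0, -316.1, 20.0], [567.2, -173.0, 20.0]] [ 658.76572086 -225.19182096   20.        ]
tray [[608.0, -320.6, 15.0], [565.6, -170.2, 15.0], [715.6, -126.6, 15.0], [755.6, -269.8, 15.0]] [ 661.18157194 -221.80582467   15.        ]
mug [568. 451.  88.]
ram [666. -20.  42.]
egg [546. -16.  58.]
tin [455.  -7.  80.]
honey [ 559. -459.   85.]
purple [ 348. -166.   54.]
pink [ 308. -334.   54.]
pan [821. 334.  20.]
L [(array([472.3, 172.8, -70.6]), np.float64(120.9), np.float64(681.0)), (array([470.6, 175. , -69.7]), np.float64(99.3), np.float64(681.0))]
M [(array([422. , 351.3, -99.4]), np.float64(133.5), np.float64(467.0)), (array([418.6, 354.4, -97.8]), np.float64(80.0), np.float64(535.0))]
S [(array([ 431. , -312.8, -100.6]), np.float64(60.0), np.float64(391.0)), (array([ 431.1, -313. , -101.7]), np.float64(51.3), np.float64(328.0))]
T [(array([ 477.8, -148.5,  -98.9]), np.float64(47.5), np.float64(250.0)), (array([ 477.3, -147.8, -100.3]), np.float64(182.6), np.float64(355.0))]
```

View pics/crop1.png

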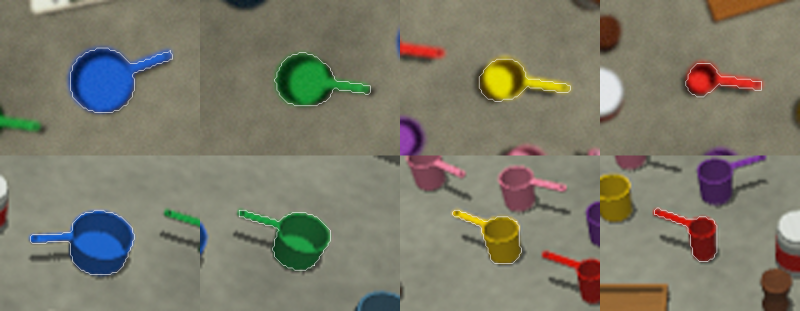

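The fitted outlines lie on all four cups, and the two cameras agree within 4 mm. By colour and handle these are the right cups. I'm starting with the large one: its grip point is at about (500, 95) and it needs a spin of -57°.

```bash
python3 -m handwheel '[0.65,-0.93,0,-0.7,0.65,-0.93,0,-0.7,0.65,-0.93,0,-0.7,0.65,-0.93,0,-0.7,0.65,-0.93,0,-0.7,0.65,-0.93,0,-0.7,0.65,-0.93,0,-0.7,0.65,-0.93,0,-0.7,0.65,-0.93,0,-0.7,0.65,-0.93,0,-0.7]' 0.1 40
cat > s.py <<'E'
from workcell import robot;import numpy as np,sys
from scipy.spatial.transform import Rotation as R
s=robot.state();x=R.from_rotvec(s['tool_rot']).as_matrix()
a=np.degrees(np.arctan2(x[1,0],x[0,0]))
print('t',round(s['t'],2),'p',s['ee_pos'].round(1) if hasattr(s['ee_pos'],'round') else s['ee_pos'],'hdl',round(a,1),round((a+180+180)%360-180,1),'tilt',np.degrees(np.arccos(-x[2,2])).round(2),'q',np.round(s['joint_pos'],2),'F',np.round(s['ft_force'],1),'w',round(s['grip_width'],1))
if len(sys.argv)>1:
    g=np.array(sys.argv[1:5],float);d=(g[:3]-s['ee_pos'])/50;e=((g[3]-a+90)%180-90)/8;print('need rows units',d.round(2),'spin',round(e,2),'(other way',round(e-np.sign(e)*22.5,2),')')
E
python3 s.py 500.2 95.1 25 -70
```

```text
t: 1.35
ee_pos: [468.7, 141.9, 238.6]
tool_rot: [-1.788, -2.583, -0.0]
ft_force: [0.0, 0.5, 0.3]
grip_width: 39.6
t 1.35 p [468.7 141.9 238.6] hdl 110.6 -69.4 tilt 0.01 q [-0.4   0.51  0.02  1.97 -0.02  0.66 -0.01] F [0.  0.5 0.3] w 39.6
need rows units [ 0.63 -0.94 -4.27] spin -0.08 (other way 22.42 )
```

```bash
python3 -m handwheel '[0.63,-0.94,0,-0.08,0,0,-0.8,0,0,0,-0.8,0,0,0,-0.8,0,0,0,-0.8,0,0,0,-0.6,0,0,0,-0.47,0,0,0,0,0]'; python3 s.py 500.2 95.1 25 -70
python3 - <<'E'
from h import *
for n in("scene","top"):
    im=robot.capture(n);u,v=proj(n,[[500,95,45]])[0].astype(int)
    k=cv2.resize(im[v-45:v+45,u-55:u+55],None,fx=3.6,fy=3.6,interpolation=2);o=k if n=="scene" else np.hstack([o,k])
cv2.imwrite('pics/g1.png',o[:,:,::-1])
E
```

```text
t: 2.35
ee_pos: [498.2, 96.3, 23.7]
tool_rot: [-1.797, -2.574, 0.004]
ft_force: [-0.3, 0.2, 0.6]
grip_width: 39.6
t 2.35 p [498.2  96.3  23.7] hdl 110.1 -69.9 tilt 0.21 q [-0.28  0.92  0.    2.05 -0.01  0.18  0.08] F [-0.3  0.2  0.6] w 39.6
need rows units [ 0.04 -0.02  0.03] spin -0.02 (other way 22.48 )
```

View pics/g1.png

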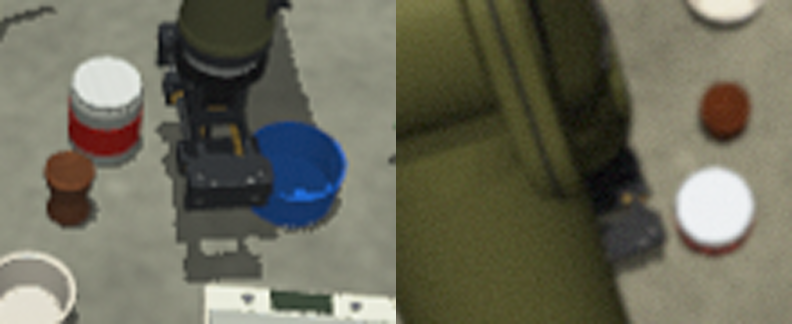

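The gripper straddles the blue handle, the cup hasn't been disturbed, and the tin and egg cup are clear of it. Closing and lifting.

```bash
python3 -m handwheel '[0,0,0,0,0,0,0,0,0,0,0,0,0,0,0,0,0,0,0,0]' 1 40; python3 -m handwheel '[0,0,0.3,0,0,0,0.6,0,0,0,0.8,0,0,0,0.8,0,0,0,0,0]'; python3 s.py 738.9 -252.2 31 -20
python3 - <<'E'
from h import *
ims={n:robot.capture(n) for n in("scene",)}
im=ims["scene"];u,v=proj("scene",[[480,150,150]])[0].astype(int);print(u,v)
cv2.imwrite('pics/g2.png',cv2.resize(im[v-60:v+60,u-80:u+80],None,fx=4,fy=4,interpolation=2)[:,:,::-1])
s=robot.state()
p=s['ee_pos'];a=np.radians(-70);c=np.array(p[:2])-84*np.array([np.cos(a),np.sin(a)])
print(c,p[2]-24,fit('L',(*c,a),ims,["scene"],z0=p[2]-24.5))
E
```

```text
t: 3.08
ee_pos: [499.9, 96.3, 25.5]
tool_rot: [1.799, 2.575, 0.001]
ft_force: [0.4, -0.3, 2.6]
grip_width: 11.9
t: 3.7
ee_pos: [500.9, 96.8, 153.4]
tool_rot: [1.797, 2.572, 0.007]
ft_force: [-0.6, -0.2, -1.2]
grip_width: 11.7
t 3.7 p [500.9  96.8 153.4] hdl 110.1 -69.9 tilt 0.34 q [-0.29  0.67  0.01  2.   -0.01  0.46  0.08] F [-0.6 -0.2 -1.2] w 11.7
need rows units [ 4.76 -6.98 -2.45] spin 6.23 (other way -16.27 )
315 168
[471.11170526 175.56665025] 127.76011854746446 (array([469.3, 173.3, -69. ]), np.float64(336.8), np.float64(586.0))
```

View pics/g2.png

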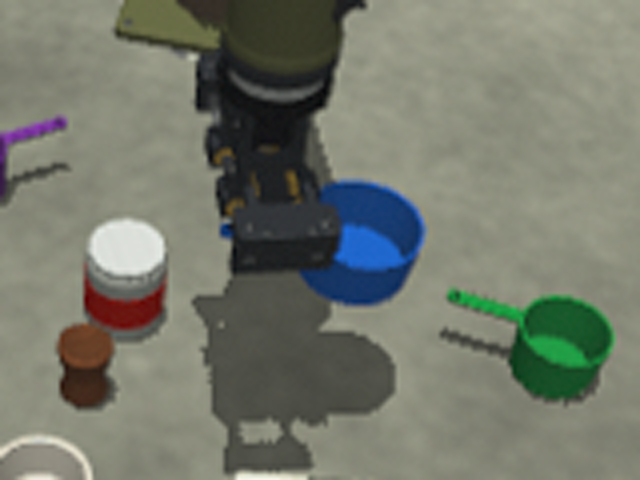

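The cup is held level at z≈128 mm. Carrying it to the tray, handle to -20°.

```bash
python3 -m handwheel '[0.3,-0.4,0,0.6,0.5,-0.75,0,0.6,0.5,-0.75,0,0.6,0.5,-0.75,0,0.6,0.5,-0.75,0,0.7,0.5,-0.75,0,0.7,0.5,-0.75,0,0.7,0.5,-0.75,0,0.6,0.5,-0.75,0,0.6,0.4,-0.5,0,0.5]'; python3 -m handwheel '[0,0,0,0,0,0,-0.6,0,0,0,-0.6,0,0,0,-0.6,0,0,0,0,0]'; python3 s.py 738 -252 32 -20
```

```text
t: 5.0
ee_pos: [733.6, -251.0, 147.8]
tool_rot: [-0.551, -3.089, 0.001]
ft_force: [0.6, 0.8, -1.2]
grip_width: 12.2
t: 5.62
ee_pos: [731.0, -246.1, 56.0]
tool_rot: [-0.549, -3.084, -0.003]
ft_force: [0.2, 0.4, -1.1]
grip_width: 11.7
t 5.62 p [ 731.  -246.1   56. ] hdl 159.8 -20.2 tilt 0.52 q [ 0.39  1.12 -0.3   1.13  0.33  0.95  1.27] F [ 0.2  0.4 -1.1] w 11.7
need rows units [ 0.14 -0.12 -0.48] spin 0.02 (other way -22.48 )
```

```bash
python3 -m handwheel '[0.14,-0.12,-0.2,0,0,0,-0.2,0,0,0,-0.1,0,0,0,0,0,0,0,0,0]'; python3 s.py 738 -252 31 -20
```

```text
t: 6.25
ee_pos: [741.7, -254.5, 35.7]
tool_rot: [0.552, 3.092, 0.0]
ft_force: [-0.1, -0.4, -1.3]
grip_width: 11.6
t 6.25 p [ 741.7 -254.5   35.7] hdl 159.7 -20.3 tilt 0.04 q [ 0.39  1.16 -0.3   1.09  0.34  0.94  1.28] F [-0.1 -0.4 -1.3] w 11.6
need rows units [-0.07  0.05 -0.09] spin 0.03 (other way -22.47 )
```

```bash
python3 -m handwheel '[0,0,-0.05,0,0,0,-0.05,0,0,0,0,0,0,0,0,0]'; python3 s.py 738 -252 31 -20;python3 s.py 738 -252 31 -20
python3 - <<'E'
from h import *
for n in("scene","top"):
    im=robot.capture(n);u,v=proj(n,[[680,-230,40]])[0].astype(int)
    k=cv2.resize(im[v-45:v+45,u-55:u+55],None,fx=3.6,fy=3.6,interpolation=2);o=k if n=="scene" else np.hstack([o,k])
cv2.imwrite('pics/p1.png',o[:,:,::-1])
E
```

```text
t: 6.75
ee_pos: [742.4, -254.9, 31.2]
tool_rot: [0.553, 3.09, -0.0]
ft_force: [2.0, -1.0, 4.9]
grip_width: 11.5
t 6.75 p [ 742.4 -254.9   31.2] hdl 159.7 -20.3 tilt 0.13 q [ 0.39  1.16 -0.3   1.09  0.34  0.93  1.28] F [ 2.  -1.   4.9] w 11.5
need rows units [-0.09  0.06 -0.  ] spin 0.03 (other way -22.47 )
t 6.75 p [ 742.4 -254.9   31.2] hdl 159.7 -20.3 tilt 0.13 q [ 0.39  1.16 -0.3   1.09  0.34  0.93  1.28] F [ 2.  -1.   4.9] w 11.5
need rows units [-0.09  0.06 -0.  ] spin 0.03 (other way -22.47 )
```

View pics/p1.png

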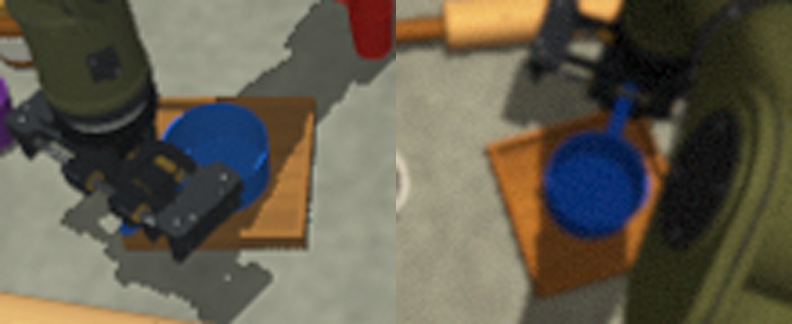

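Contact is about 5 N and the blue cup is flat in the middle of the tray. Releasing and lifting, then over to the green cup.

```bash
python3 -m handwheel '[0,0,0,0,0,0,0,0,0,0,0,0,0,0,0.3,0,0,0,0.7,0,0,0,1,0,0,0,1,0]' 0.1 40
python3 - <<'E'
import numpy as np
for n,x,y,a,d in(('M',420.3,352.8,-98.5,78),):print(n,x+d*np.cos(np.radians(a)),y+d*np.sin(np.radians(a)))
E
python3 s.py 408.8 275.7 28.8 -98.5
```

```text
t: 7.72
ee_pos: [741.4, -254.5, 182.8]
tool_rot: [0.552, 3.092, 0.0]
ft_force: [0.6, -0.6, -0.1]
grip_width: 39.5
M 408.7708659318904 275.6567626577705
t 7.72 p [ 741.4 -254.5  182.8] hdl 159.7 -20.3 tilt 0.04 q [ 0.39  1.   -0.32  1.01  0.29  1.17  1.31] F [ 0.6 -0.6 -0.1] w 39.5
need rows units [-6.65 10.6  -3.08] spin -9.78 (other way 12.72 )
```

```bash
python3 -m handwheel '[-0.6,0.96,0,-0.89,-0.6,0.96,0,-0.89,-0.6,0.96,0,-0.89,-0.6,0.96,0,-0.89,-0.6,0.96,0,-0.89,-0.6,0.96,0,-0.89,-0.6,0.96,0,-0.89,-0.6,0.96,0,-0.89,-0.6,0.96,0,-0.89,-0.6,0.96,0,-0.89]'; python3 -m handwheel '[-0.6,0.96,0,-0.89,0,0,0,0]'; python3 s.py 408.8 275.7 28.8 -98.5
python3 - <<'E'
from h import *
ims={n:robot.capture(n) for n in("scene","top")}
for n in ims:
  try: print(n,fit('L',(662,-226,np.radians(-20)),ims,[n],z0=6))
  except Exception as e: print(e)
E
```

```text
t: 8.98
ee_pos: [440.9, 227.6, 181.4]
tool_rot: [-2.254, -2.188, -0.004]
ft_force: [0.8, 0.3, -0.3]
grip_width: 39.5
t: 9.22
ee_pos: [408.0, 279.8, 181.0]
tool_rot: [-2.367, -2.06, -0.003]
ft_force: [0.1, -0.5, -0.0]
grip_width: 39.7
t 9.22 p [408.  279.8 181. ] hdl 82.1 -97.9 tilt 0.23 q [-0.78  0.62  0.14  2.02 -0.17  0.51 -0.65] F [ 0.1 -0.5 -0. ] w 39.7
need rows units [ 0.02 -0.08 -3.04] spin -0.07 (other way 22.43 )
scene (array([ 660. , -227.2,  -18.9]), np.float64(112.1), np.float64(769.0))
top (array([ 665.2, -225.1,  -20.6]), np.float64(147.9), np.float64(634.0))
```

```bash
python3 -m handwheel '[0.02,-0.08,-0.7,-0.07,0,0,-0.8,0,0,0,-0.8,0,0,0,-0.5,0,0,0,-0.25,0,0,0,0,0,0,0,0,0]'; python3 s.py 408.8 275.7 28.8 -98.5
```

```text
t: 10.2
ee_pos: [413.3, 269.4, 28.7]
tool_rot: [2.392, 2.036, 0.003]
ft_force: [0.5, 0.6, -0.8]
grip_width: 39.9
t 10.2 p [413.3 269.4  28.7] hdl 80.8 -99.2 tilt 0.1 q [-0.7   0.9   0.04  2.1  -0.22  0.14 -0.61] F [ 0.5  0.6 -0.8] w 39.9
need rows units [-0.09  0.13  0.  ] spin 0.09 (other way -22.41 )
```

```bash
python3 -m handwheel '[0,0,0,0,0,0,0,0,0,0,0,0,0,0,0,0,0,0,0,0]' 1 40; python3 s.py;  python3 -m handwheel '[0,0,0.3,0,0,0,0.6,0,0,0,0.8,0,0,0,0.8,0,0,0,0.4,0,0,0,0,0]'; python3 s.py
python3 - <<'E'
from h import *
ims={n:robot.capture(n) for n in("scene",)}
im=ims["scene"];u,v=proj("scene",[[420,330,150]])[0].astype(int);print(u,v)
cv2.imwrite('pics/g3.png',cv2.resize(im[v-60:v+60,u-80:u+80],None,fx=4,fy=4,interpolation=2)[:,:,::-1])
E
```

```text
t: 10.82
ee_pos: [412.5, 269.4, 27.8]
tool_rot: [2.391, 2.037, 0.0]
ft_force: [0.6, -0.7, 1.6]
grip_width: 10.9
t 10.82 p [412.5 269.4  27.8] hdl 80.9 -99.1 tilt 0.01 q [-0.7   0.91  0.04  2.1  -0.22  0.14 -0.61] F [ 0.6 -0.7  1.6] w 10.9
t: 11.58
ee_pos: [413.1, 269.9, 174.6]
tool_rot: [2.391, 2.037, 0.006]
ft_force: [-0.1, 0.1, -1.1]
grip_width: 11.0
t 11.57 p [413.1 269.9 174.6] hdl 80.9 -99.1 tilt 0.21 q [-0.76  0.63  0.15  2.04 -0.19  0.49 -0.64] F [-0.1  0.1 -1.1] w 11.0
377 166
```

View pics/g3.png

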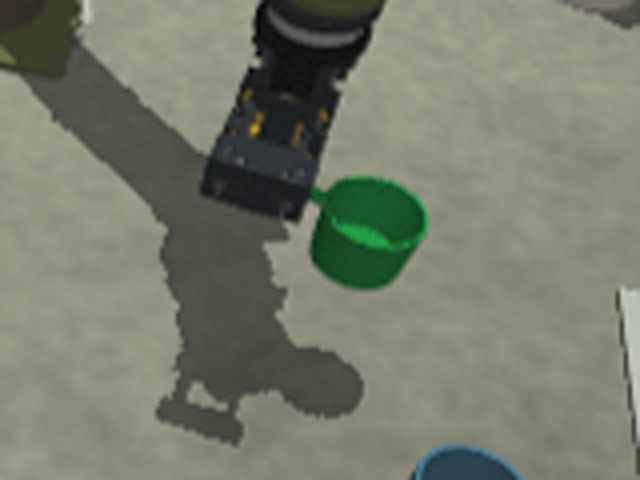

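The green cup is held level. Carrying it over the nest with its handle at -70°.

```bash
python3 -m handwheel '[0.3,-0.6,0,0.3,0.47,-0.96,0,0.3,0.47,-0.96,0,0.3,0.47,-0.96,0,0.3,0.47,-0.96,0,0.3,0.47,-0.96,0,0.3,0.47,-0.96,0,0.3,0.47,-0.96,0,0.3,0.47,-0.96,0,0.3,0.47,-0.96,0,0.3]'; python3 -m handwheel '[0.47,-0.96,0,0.3,0.47,-0.96,0,0.3,0.3,-0.6,0,0,0,0,0,0,0,0,0,0]'; python3 s.py 691.1 -304.5 38 -70
```

```text
t: 12.88
ee_pos: [638.6, -193.8, 170.9]
tool_rot: [-1.912, -2.489, 0.001]
ft_force: [-0.0, 0.9, -0.7]
grip_width: 11.4
t: 13.5
ee_pos: [700.2, -316.8, 170.9]
tool_rot: [-1.806, -2.566, -0.001]
ft_force: [0.0, 0.5, -0.4]
grip_width: 11.3
t 13.5 p [ 700.2 -316.8  170.9] hdl 109.7 -70.3 tilt 0.21 q [ 0.42  0.98 -0.12  1.1   0.11  1.08  0.63] F [ 0.   0.5 -0.4] w 11.3
need rows units [-0.18  0.25 -2.66] spin 0.04 (other way -22.46 )
```

```bash
python3 -m handwheel '[-0.18,0.25,0,0,0,0,-0.6,0,0,0,-0.6,0,0,0,-0.3,0,0,0,0,0,0,0,0,0]'; python3 s.py 691.1 -304.5 38 -70
python3 - <<'E'
from h import *
for n in("scene","top"):
    im=robot.capture(n);u,v=proj(n,[[670,-245,50]])[0].astype(int)
    k=cv2.resize(im[v-45:v+45,u-55:u+55],None,fx=3.6,fy=3.6,interpolation=2);o=k if n=="scene" else np.hstack([o,k])
cv2.imwrite('pics/p2.png',o[:,:,::-1])
E
```

```text
t: 14.25
ee_pos: [692.9, -306.0, 99.1]
tool_rot: [1.808, 2.567, 0.001]
ft_force: [-0.4, -0.7, -0.0]
grip_width: 11.4
t 14.25 p [ 692.9 -306.    99.1] hdl 109.7 -70.3 tilt 0.13 q [ 0.41  1.03 -0.12  1.2   0.13  0.92  0.61] F [-0.4 -0.7 -0. ] w 11.4
need rows units [-0.04  0.03 -1.22] spin 0.04 (other way -22.46 )
```

View pics/p2.png

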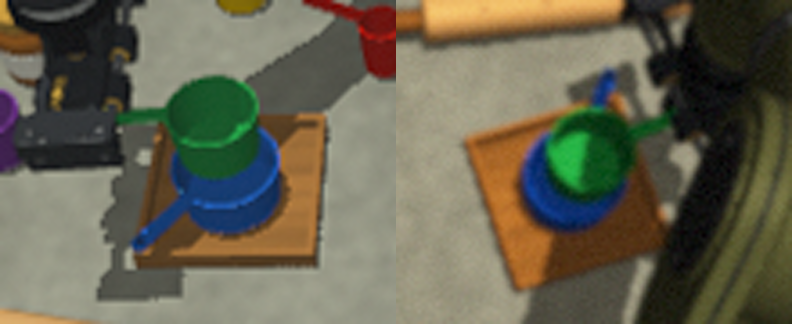

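```bash
cat > ck.py <<'E'
from h import *;import sys
c,x,y,a,z=sys.argv[1],*map(float,sys.argv[2:])
ims={n:robot.capture(n) for n in("scene","top")}
for n in ims: print(n,fit(c,(x,y,np.radians(a)),ims,[n],z0=z))
E
python3 ck.py M 664 -227 -70 71; python3 ck.py L 662 -226 -20 6
```

```text
scene (array([ 662. , -226.5,  -71.3]), np.float64(121.2), np.float64(619.0))
top (array([ 661.6, -228.2,  -67.6]), np.float64(188.9), np.float64(465.0))
scene (array([ 660.5, -226.5,  -18.6]), np.float64(403.8), np.float64(477.0))
top (array([ 662.4, -225. ,  -20.2]), np.float64(553.4), np.float64(229.0))
```

Green is at about (662, -227) against blue at (662, -226), so they're centred. Lowering.

```bash
python3 -m handwheel '[0,0,-0.3,0,0,0,-0.3,0,0,0,-0.3,0,0,0,-0.2,0,0,0,0,0,0,0,0,0]'; python3 s.py 691.1 -304.5 38 -70
```

```text
t: 15.3
ee_pos: [692.4, -306.2, 43.2]
tool_rot: [1.809, 2.567, 0.0]
ft_force: [0.5, 0.5, -0.6]
grip_width: 11.1
t 15.3 p [ 692.4 -306.2   43.2] hdl 109.7 -70.3 tilt 0.06 q [ 0.4   1.1  -0.11  1.21  0.14  0.84  0.6 ] F [ 0.5  0.5 -0.6] w 11.1
need rows units [-0.03  0.03 -0.1 ] spin 0.04 (other way -22.46 )
```

```bash
python3 -m handwheel '[0,0,-0.05,0,0,0,-0.06,0,0,0,0,0,0,0,0,0]'; python3 s.py 691.1 -304.5 38 -70
```

```text
t: 15.8
ee_pos: [692.3, -306.3, 37.8]
tool_rot: [1.809, 2.567, 0.0]
ft_force: [0.5, -0.2, 2.3]
grip_width: 11.2
t 15.8 p [ 692.3 -306.3   37.8] hdl 109.7 -70.3 tilt 0.06 q [ 0.4   1.11 -0.11  1.21  0.14  0.83  0.6 ] F [ 0.5 -0.2  2.3] w 11.2
need rows units [-0.02  0.04  0.  ] spin 0.04 (other way -22.46 )
```

```bash
python3 -m handwheel '[0,0,0,0,0,0,0,0,0,0,0,0,0,0,0.3,0,0,0,0.7,0,0,0,1,0,0,0,0.8,0]' 0.1 40; python3 s.py 417.3 -383.7 32.8 -101
```

```text
t: 16.68
ee_pos: [692.6, -306.3, 180.8]
tool_rot: [1.808, 2.566, 0.001]
ft_force: [0.4, -0.0, -0.2]
grip_width: 39.7
t 16.68 p [ 692.6 -306.3  180.8] hdl 109.6 -70.4 tilt 0.17 q [ 0.41  0.94 -0.12  1.14  0.11  1.06  0.62] F [ 0.4 -0.  -0.2] w 39.7
need rows units [-5.51 -1.55 -2.96] spin -3.83 (other way 18.67 )
```

```bash
python3 -m handwheel '[-0.79,-0.22,0,-0.55,-0.79,-0.22,0,-0.55,-0.79,-0.22,0,-0.55,-0.79,-0.22,0,-0.55,-0.79,-0.22,0,-0.55,-0.79,-0.22,0,-0.55,-0.79,-0.22,0,-0.53,0,0,0,0,0,0,0,0]'; python3 s.py 417.3 -383.7 32.8 -101
python3 ck.py M 662 -227 -70 10; python3 ck.py S 431 -313 -101 0
```

```text
t: 17.8
ee_pos: [416.8, -383.1, 178.2]
tool_rot: [2.421, 1.998, 0.002]
ft_force: [-0.1, 0.2, -0.4]
grip_width: 39.4
t 17.8 p [ 416.8 -383.1  178.2] hdl 79.1 -100.9 tilt 0.15 q [ 0.67  0.69 -0.02  1.81  0.02  0.64  0.45] F [-0.1  0.2 -0.4] w 39.4
need rows units [ 0.01 -0.01 -2.91] spin -0.01 (other way 22.49 )
scene (array([ 658.1, -229.4,  -66.7]), np.float64(165.4), np.float64(512.0))
top (array([ 662.6, -227.6,  -70.9]), np.float64(117.3), np.float64(470.0))
scene (array([ 429.6, -312.7, -100. ]), np.float64(52.8), np.float64(327.0))
top (array([ 431.8, -312.7, -100. ]), np.float64(91.8), np.float64(350.0))
```

```bash
python3 -m handwheel '[0,0,-0.7,0,0,0,-0.8,0,0,0,-0.8,0,0,0,-0.4,0,0,0,-0.2,0,0,0,0,0,0,0,0,0]'; python3 s.py 417.3 -383.7 32.8 -101
python3 - <<'E'
from h import *
a=robot.capture("scene");L=[]
for n,X in(("scene",[425,-350,50]),("scene",[662,-228,40])):
    u,v=proj(n,[X])[0].astype(int);L.append(cv2.resize(a[v-40:v+40,u-50:u+50],None,fx=4,fy=4,interpolation=2))
cv2.imwrite('pics/g4.png',np.hstack(L)[:,:,::-1])
E
```

```text
t: 18.88
ee_pos: [416.1, -383.4, 33.1]
tool_rot: [2.422, 1.998, 0.001]
ft_force: [0.9, 0.1, 0.5]
grip_width: 39.7
t 18.88 p [ 416.1 -383.4   33.1] hdl 79.0 -101.0 tilt 0.1 q [ 0.67  0.93 -0.01  1.88  0.03  0.33  0.44] F [0.9 0.1 0.5] w 39.7
need rows units [ 0.02 -0.01 -0.01] spin -0.0 (other way 22.5 )
```

View pics/g4.png

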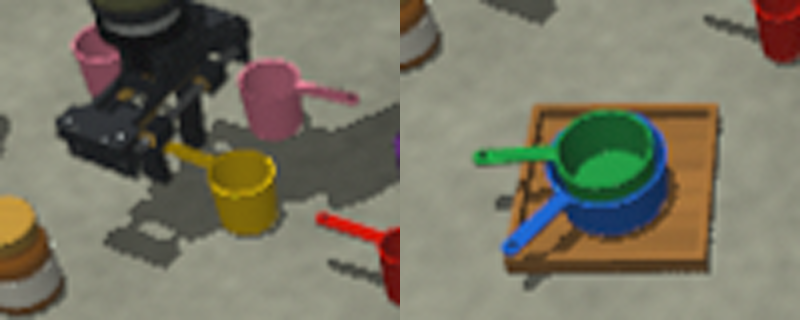

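The green cup sits home in the blue one. The fingers straddle the yellow handle, and the wrist force is near zero.

```bash
python3 -m handwheel '[0,0,0,0,0,0,0,0,0,0,0,0,0,0,0,0,0,0,0,0]' 1 40; python3 s.py;  python3 -m handwheel '[0,0,0.3,0,0,0,0.6,0,0,0,0.8,0,0,0,0.8,0,0,0,0.4,0,0,0,0,0]'; python3 s.py 626 -290.3 47 -120
```

```text
t: 19.55
ee_pos: [415.4, -383.2, 32.3]
tool_rot: [2.424, 1.998, -0.0]
ft_force: [-0.6, -0.2, -0.4]
grip_width: 11.6
t 19.55 p [ 415.4 -383.2   32.3] hdl 79.0 -101.0 tilt 0.01 q [ 0.67  0.93 -0.01  1.88  0.03  0.33  0.44] F [-0.6 -0.2 -0.4] w 11.6
t: 20.3
ee_pos: [416.2, -383.7, 179.4]
tool_rot: [2.421, 1.996, 0.001]
ft_force: [0.3, -0.1, -0.5]
grip_width: 11.3
t 20.3 p [ 416.2 -383.7  179.4] hdl 79.0 -101.0 tilt 0.24 q [ 0.68  0.69 -0.02  1.82  0.02  0.64  0.45] F [ 0.3 -0.1 -0.5] w 11.3
need rows units [ 4.2   1.87 -2.65] spin -2.38 (other way 20.12 )
```

```bash
python3 -m handwheel '[0.4,0.17,0,-0.34,0.7,0.31,0,-0.34,0.7,0.31,0,-0.34,0.7,0.31,0,-0.34,0.7,0.31,0,-0.34,0.7,0.31,0,-0.34,0.3,0.15,0,-0.34,0,0,0,0,0,0,-0.6,0,0,0,-0.6,0]';  python3 -m handwheel '[0,0,0,0,0,0,0,0]'; python3 s.py 626 -290.3 47 -120;python3 ck.py S 662 -228 -120 80
python3 - <<'E'
from h import *
L=[]
for n in("scene","top"):
    im=robot.capture(n);u,v=proj(n,[[655,-240,60]])[0].astype(int)
    L.append(cv2.resize(im[v-45:v+45,u-55:u+55],None,fx=3.6,fy=3.6,interpolation=2))
cv2.imwrite('pics/p3.png',np.hstack(L)[:,:,::-1])
E
```

```text
t: 21.55
ee_pos: [623.7, -290.8, 116.3]
tool_rot: [-2.721, -1.569, 0.003]
ft_force: [-0.3, 0.3, -0.7]
grip_width: 11.3
t: 21.8
ee_pos: [625.2, -290.6, 118.1]
tool_rot: [2.721, 1.569, -0.0]
ft_force: [1.2, -0.4, -0.2]
grip_width: 11.4
t 21.8 p [ 625.2 -290.6  118.1] hdl 59.9 -120.1 tilt 0.05 q [ 0.31  0.92  0.11  1.46 -0.13  0.77 -0.05] F [ 1.2 -0.4 -0.2] w 11.4
need rows units [ 0.02  0.01 -1.42] spin 0.01 (other way -22.49 )
scene (array([ 658.7, -230.2, -122.7]), np.float64(48.6), np.float64(497.0))
top (array([ 664.8, -229.2, -104.1]), np.float64(186.7), np.float64(309.0))
```

View pics/p3.png

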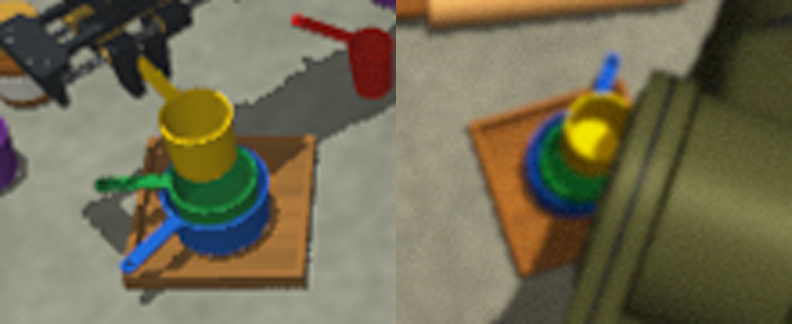

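```bash
python3 -m handwheel '[0.02,0,-0.4,0,0,0,-0.4,0,0,0,-0.3,0,0,0,-0.2,0,0,0,0,0,0,0,0,0]'; python3 s.py 626 -290.3 46.5 -120
```

```text
t: 22.75
ee_pos: [626.9, -289.8, 52.7]
tool_rot: [2.72, 1.57, 0.001]
ft_force: [0.5, -0.2, -1.0]
grip_width: 11.8
t 22.75 p [ 626.9 -289.8   52.7] hdl 60.0 -120.0 tilt 0.07 q [ 0.32  1.01  0.1   1.47 -0.13  0.67 -0.05] F [ 0.5 -0.2 -1. ] w 11.8
need rows units [-0.02 -0.01 -0.12] spin 0.0 (other way -22.5 )
```

```bash
python3 -m handwheel '[0,0,-0.06,0,0,0,-0.06,0,0,0,0,0,0,0,0,0]'; python3 s.py 626 -290.3 46.5 -120
```

```text
t: 23.25
ee_pos: [626.6, -289.5, 46.4]
tool_rot: [2.721, 1.57, 0.001]
ft_force: [-0.3, -0.5, -0.1]
grip_width: 11.6
t 23.25 p [ 626.6 -289.5   46.4] hdl 60.0 -120.0 tilt 0.02 q [ 0.32  1.02  0.1   1.47 -0.13  0.66 -0.05] F [-0.3 -0.5 -0.1] w 11.6
need rows units [-0.01 -0.02  0.  ] spin 0.0 (other way -22.5 )
```

```bash
python3 -m handwheel '[0,0,-0.03,0,0,0,0,0]'; python3 s.py 626 -290.3 46.5 -120
```

```text
t: 23.5
ee_pos: [626.3, -290.5, 45.2]
tool_rot: [2.72, 1.569, -0.001]
ft_force: [-1.3, -2.2, 4.3]
grip_width: 11.3
t 23.5 p [ 626.3 -290.5   45.2] hdl 59.9 -120.1 tilt 0.07 q [ 0.32  1.02  0.1   1.47 -0.13  0.65 -0.05] F [-1.3 -2.2  4.3] w 11.3
need rows units [-0.01  0.    0.03] spin 0.01 (other way -22.49 )
```

Contact at the expected height; releasing and going over to the red cup.

```bash
python3 -m handwheel '[0,0,0,0,0,0,0,0,0,0,0,0,0,0,0.3,0,0,0,0.7,0,0,0,1,0,0,0,0.8,0]' 0.1 40; python3 s.py 466.6 -213.1 36.5 -99.5
```

```text
t: 24.38
ee_pos: [627.0, -289.8, 187.9]
tool_rot: [2.719, 1.569, 0.003]
ft_force: [0.9, 0.1, -0.4]
grip_width: 39.8
t 24.38 p [ 627.  -289.8  187.9] hdl 60.0 -120.0 tilt 0.15 q [ 0.3   0.84  0.13  1.41 -0.12  0.9  -0.06] F [ 0.9  0.1 -0.4] w 39.8
need rows units [-3.21  1.53 -3.03] spin 2.57 (other way -19.93 )
```

```bash
python3 -m handwheel '[-0.64,0.31,0,0.51,-0.64,0.31,0,0.51,-0.64,0.31,0,0.51,-0.64,0.31,0,0.51,-0.64,0.31,0,0.52,0,0,0,0,0,0,0,0]'; python3 s.py 466.6 -213.1 36.5 -99.5; python3 ck.py S 662 -228 -120 14;python3 ck.py T 477.5 -148 -99.5 0
python3 - <<'E'
from h import *
L=[]
for n in("scene","top"):
    im=robot.capture(n);u,v=proj(n,[[600,-210,60]])[0].astype(int)
    L.append(cv2.resize(im[v-50:v+50,u-55:u+55],None,fx=3.6,fy=3.6,interpolation=2))
cv2.imwrite('pics/p4.png',np.hstack(L)[:,:,::-1])
E
```

```text
t: 25.25
ee_pos: [467.8, -212.6, 185.6]
tool_rot: [2.397, 2.027, 0.002]
ft_force: [0.6, -1.7, -0.4]
grip_width: 39.7
t 25.25 p [ 467.8 -212.6  185.6] hdl 80.4 -99.6 tilt 0.17 q [ 0.33  0.62  0.01  1.96 -0.01  0.55  0.18] F [ 0.6 -1.7 -0.4] w 39.7
need rows units [-0.02 -0.01 -2.98] spin 0.01 (other way -22.49 )
scene (array([ 659.4, -230.3, -119.2]), np.float64(139.9), np.float64(359.0))
top (array([ 663.6, -227.4, -119.4]), np.float64(100.5), np.float64(362.0))
scene (array([ 478.9, -147.3, -100.5]), np.float64(177.5), np.float64(362.0))
top (array([ 478.6, -148.1,  -98.5]), np.float64(67.5), np.float64(218.0))
```

View pics/p4.png

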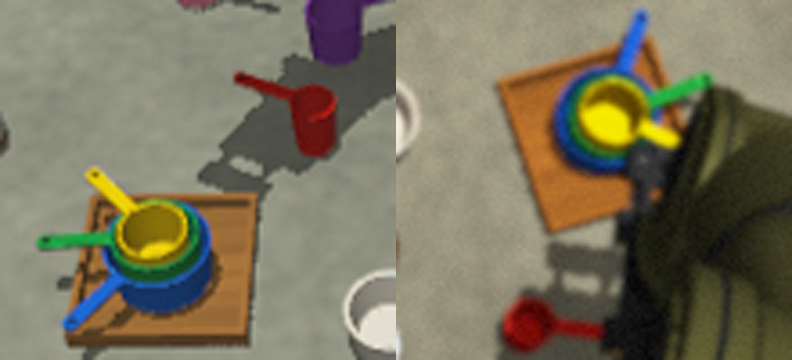

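Yellow is home inside green, at about (662, -228.5). Descending on the red handle.

```bash
python3 -m handwheel '[0,0,-0.7,0,0,0,-0.8,0,0,0,-0.8,0,0,0,-0.4,0,0,0,-0.28,0,0,0,0,0,0,0,0,0]'; python3 s.py 466.9 -213.1 36.5 -99.5
```

```text
t: 26.42
ee_pos: [467.0, -212.3, 36.4]
tool_rot: [2.398, 2.028, 0.001]
ft_force: [0.3, 0.3, 0.4]
grip_width: 39.8
t 26.43 p [ 467.  -212.3   36.4] hdl 80.4 -99.6 tilt 0.08 q [ 0.33  0.89  0.    2.04 -0.01  0.21  0.18] F [0.3 0.3 0.4] w 39.8
need rows units [-0.   -0.02  0.  ] spin 0.01 (other way -22.49 )
```

```bash
python3 -m handwheel '[0,0,0,0,0,0,0,0,0,0,0,0,0,0,0,0,0,0,0,0]' 1 40; python3 s.py;  python3 -m handwheel '[0,0,0.3,0,0,0,0.6,0,0,0,0.8,0,0,0,0.8,0,0,0,0.5,0,0,0,0,0]'; python3 s.py 597.8 -239.3 54.5 -170
```

```text
t: 27.05
ee_pos: [466.5, -212.3, 35.8]
tool_rot: [2.398, 2.028, 0.0]
ft_force: [-0.1, -1.1, 1.3]
grip_width: 11.4
t 27.05 p [ 466.5 -212.3   35.8] hdl 80.4 -99.6 tilt 0.03 q [ 0.33  0.9   0.    2.04 -0.01  0.21  0.18] F [-0.1 -1.1  1.3] w 11.4
t: 27.8
ee_pos: [467.5, -212.4, 188.0]
tool_rot: [2.395, 2.026, 0.004]
ft_force: [-1.0, -0.4, -1.0]
grip_width: 11.3
t 27.8 p [ 467.5 -212.4  188. ] hdl 80.5 -99.5 tilt 0.27 q [ 0.33  0.62  0.01  1.96 -0.01  0.56  0.19] F [-1.  -0.4 -1. ] w 11.3
need rows units [ 2.61 -0.54 -2.67] spin -8.81 (other way 13.69 )
```

Red bottom is at about 151 mm, clear of everything. Moving over the nest with the handle at -170°.

```bash
python3 -m handwheel '[0.26,-0.05,0,-0.88,0.26,-0.05,0,-0.88,0.26,-0.05,0,-0.88,0.26,-0.06,0,-0.88,0.26,-0.05,0,-0.88,0.26,-0.06,0,-0.88,0.26,-0.05,0,-0.88,0.26,-0.06,0,-0.88,0.26,-0.05,0,-0.88,0.26,-0.06,0,-0.88]';  python3 -m handwheel '[0,0,-0.6,0,0,0,-0.5,0,0,0,0,0,0,0,0,0]'; python3 s.py 597.8 -239.3 54.5 -170;python3 ck.py T 662 -228 -170 95
python3 - <<'E'
from h import *
L=[]
for n in("scene","top"):
    im=robot.capture(n);u,v=proj(n,[[655,-235,80]])[0].astype(int)
    L.append(cv2.resize(im[v-45:v+45,u-55:u+55],None,fx=3.6,fy=3.6,interpolation=2))
cv2.imwrite('pics/p5.png',np.hstack(L)[:,:,::-1])
E
```

```text
t: 29.05
ee_pos: [595.9, -238.5, 184.2]
tool_rot: [-3.129, -0.269, 0.004]
ft_force: [-0.0, -0.8, -0.5]
grip_width: 11.5
t: 29.55
ee_pos: [596.5, -239.3, 131.0]
tool_rot: [3.129, 0.275, -0.0]
ft_force: [-0.2, -0.9, -0.0]
grip_width: 11.5
t 29.55 p [ 596.5 -239.3  131. ] hdl 10.0 -170.0 tilt 0.02 q [ 0.12  0.88  0.36  1.62 -0.42  0.73 -0.72] F [-0.2 -0.9 -0. ] w 11.5
need rows units [ 0.03 -0.   -1.53] spin -0.01 (other way 22.49 )
scene (array([ 657.6, -228.9, -169.6]), np.float64(81.3), np.float64(321.0))
top (array([ 683.2, -206.3, -208.6]), np.float64(318.3), np.float64(0.0))
```

View pics/p5.png

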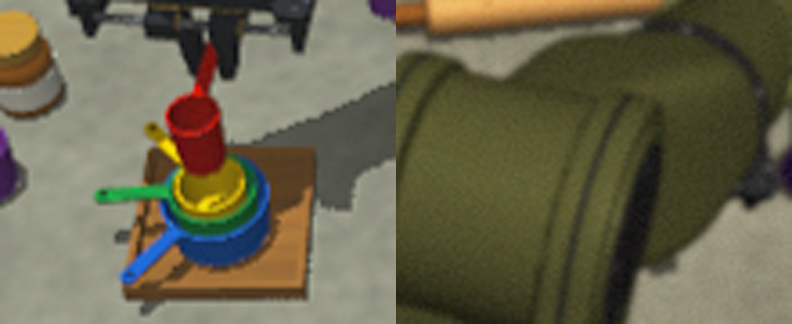

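```bash
python3 -m handwheel '[0.03,0,-0.4,0,0,0,-0.4,0,0,0,-0.3,0,0,0,-0.25,0,0,0,-0.1,0,0,0,0,0,0,0,0,0]'; python3 s.py 597.8 -239.3 54 -170
```

```text
t: 30.62
ee_pos: [598.4, -239.3, 58.8]
tool_rot: [3.129, 0.275, 0.002]
ft_force: [-0.3, -1.0, -0.3]
grip_width: 11.7
t 30.62 p [ 598.4 -239.3   58.8] hdl 10.1 -169.9 tilt 0.07 q [ 0.15  0.98  0.31  1.64 -0.46  0.6  -0.69] F [-0.3 -1.  -0.3] w 11.7
need rows units [-0.01  0.   -0.1 ] spin -0.01 (other way 22.49 )
```

```bash
python3 -m handwheel '[0,0,-0.05,0,0,0,-0.05,0,0,0,0,0,0,0,0,0]'; python3 s.py 597.8 -239.3 54 -170
```

```text
t: 31.12
ee_pos: [598.0, -239.2, 53.5]
tool_rot: [3.129, 0.275, 0.0]
ft_force: [0.3, -0.6, 2.5]
grip_width: 11.6
t 31.12 p [ 598.  -239.2   53.5] hdl 10.1 -169.9 tilt 0.02 q [ 0.15  0.98  0.3   1.64 -0.46  0.59 -0.68] F [ 0.3 -0.6  2.5] w 11.6
need rows units [-0.   -0.    0.01] spin -0.01 (other way 22.49 )
```

Contact; releasing, retreating and checking.

```bash
python3 -m handwheel '[0,0,0,0,0,0,0,0,0,0,0,0,0,0,0.3,0,0,0,0.7,0,0,0,1,0,0,0,1,0,-1,0.3,0,0,-1,0.3,0,0,-0.5,1,0,0]' 0.1 40;python3 -m handwheel '[0,1,0,0,0,1,0,0,0,1,0,0,0,1,0,0,0,0,0,0,0,0,0,0]'; for c in "T 662 -228 -170 18" "S 662 -228 -120 14" "M 662 -228 -70 10" "L 662 -226 -20 6"; do python3 ck.py $c;done
python3 - <<'E'
from h import *
L=[]
for n in("scene","top"):
    im=robot.capture(n);cv2.imwrite(f'pics/end_{n}.png',im[:,:,::-1]);u,v=proj(n,[[660,-228,60]])[0].astype(int)
    L.append(cv2.resize(im[v-32:v+32,u-40:u+40],None,fx=5,fy=5,interpolation=2))
cv2.imwrite('pics/p6.png',np.hstack(L)[:,:,::-1])
E
```

```text
t: 32.38
ee_pos: [470.4, -161.3, 204.8]
tool_rot: [3.128, 0.264, 0.002]
ft_force: [1.3, 1.0, -0.5]
grip_width: 39.4
t: 33.12
ee_pos: [473.2, 40.4, 203.9]
tool_rot: [3.129, 0.275, 0.002]
ft_force: [-0.2, -0.7, -1.0]
grip_width: 39.4
scene (array([ 656.8, -230.7, -171.1]), np.float64(150.6), np.float64(205.0))
top (array([ 663., -230., -172.]), np.float64(96.1), np.float64(207.0))
scene (array([ 659.3, -230.3, -119.2]), np.float64(321.2), np.float64(179.0))
top (array([ 666.5, -227.6, -123.1]), np.float64(266.8), np.float64(194.0))
scene (array([ 658.1, -230. ,  -66.3]), np.float64(480.1), np.float64(197.0))
top (array([ 662.7, -227.4,  -70.5]), np.float64(467.3), np.float64(120.0))
scene (array([ 661. , -226.1,  -19.3]), np.float64(599.6), np.float64(282.0))
top (array([ 664.6, -225. ,  -21. ]), np.float64(650.1), np.float64(132.0))
```

View pics/p6.png

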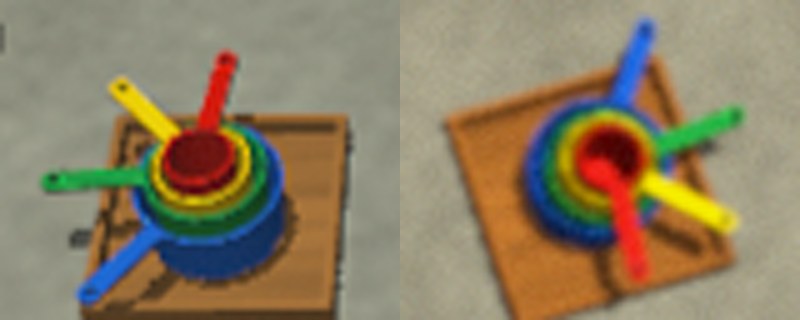

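View pics/end_scene.png

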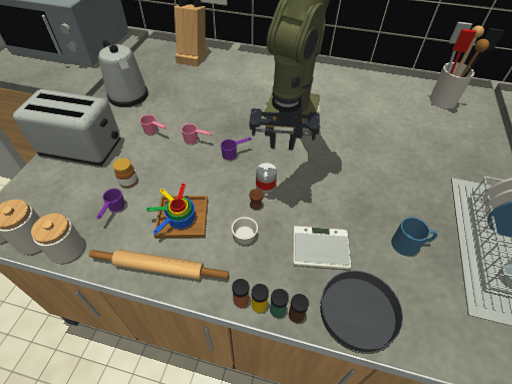

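The nest at about (178,209) in the scene picture is concentric and level, and its rims rise in small steps. The mug, ramekin, egg cup, tin and honey jar stand where they were. Handing in.

```bash
python3 -c "
from workcell import robot;print(robot.job_done(),robot.state()['t'])"
```

```text
the job is handed in; nothing more can be done
the job is handed in; nothing more can be done
```

I nested the four cups in the tray in order (blue, green, yellow, red), gripping each by its handle. I let each one go only once it touched down at about the expected height, with a contact force of 2–5 N. The run took about 34 s of the 99 s allowed; no verdict is reported at hand-in.

**Last pictures:** The nest is concentric and looks upright, and its handles fan out about 50° apart. Its centre is at about (661, -228) mm, against a tray centre of about (660, -224). The arm is clear of everything, and the mug, ramekin, egg cup, tin and honey jar look unmoved.

**Where the checks disagreed:** On the finished nest the two cameras' fits differ by about 4–7 mm in x. The outer cups are partly hidden there, so their late fits are loose. For the seating I relied on the touchdown heights and the pictures.

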